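Reset a tripped magnetic stirrer

TASK

The magnetic stirrer has tripped: take the driver from its block, put its blade in the slotted screw on the stirrer's deck and turn it anticlockwise to its stop, so that the shutter under the neighbouring hole swings away. Then reach the driver's tip down through that hole and push the recessed reset button fully down; finish while still holding the driver upright in the gripper with the button held down. Touch the stirrer with the driver only, not with the fingers, and leave the bottle, jar and beaker alone.

Things in the scene. Friction and masses are not known exactly. Their poses are not given: they have to be found in the camera images.
- stirrer: White magnetic stirrer, fixed, 250 (x) x 160 (y) mm. Origin: centre of its underside; z up; front is -x. Front half (x -125 to 5 mm): flat grey deck, top 75 mm above the counter, 6 mm thick, with a 27 mm hole at (-60, 21) mm for the slotted screw and an 18 mm hole at (-60, -21) mm, the aperture over the button. Rear half: housing with steel plate, top at 96 mm. The two front knobs are not used.
- screw (a point): Centre of the top of the captive steel screw head, 25 mm in diameter, 1 mm below the deck's top. Its straight slot runs along this point's x axis across the whole head, 6 mm wide, 7 mm deep, open at both ends. z up. The frame turns with the screw; at joint value 0 its axes are parallel to the stirrer's.
- cover (a joint): Angle of screw and the shutter fixed to it under the deck, rad; grows anticlockwise from above, 0 to the stop at 1.1. Starts at 0 to 0.2, where the shutter (aluminium, 38 mm wide, top 10 mm below the deck's top) blocks the aperture; fully clear from 0.75. Friction about 0.05 N m, stays where left. The blade has about 0.25 rad of play in the slot.
- aperture (a point): Centre of the 18 mm round aperture, level with the deck's top face, above the button; axes as the stirrer's.
- reset_top (a point): Centre of the top of the round white reset button, 18 mm in diameter, 22 mm below the deck's top when up, straight under the aperture; moves down with the button.
- reset (a joint): Travel of the reset button, m: 0 up, 0.006 fully down. Spring: 1.5 N to start, 4.5 N fully down; it springs back when let go.
- stand: Grey tool block, fixed, 60 x 60 mm, 90 mm tall, with a 15 mm hole down its middle in which the driver stands. Origin: centre of its underside.
- driver: Driver, 157 mm long, about 90 g, starts upright in the block, blade down, handle's underside on the block's top (tip 8 mm above the counter). Origin: centre of the blade's tip; z up to the handle. From the tip: flat steel blade 12 mm wide (x), 3 mm thick (y) to 14 mm (last 2 mm 11 x 2); round shaft, 10 mm, to 82 mm; square black handle 22 x 22 mm (faces along x and y) from 82 to 157 mm.
- driver_grip (a point): Point on the driver's axis where to grip the handle, 127 mm above the tip (30 mm below the handle's top); axes as the driver's.
- wash_bottle: White plastic bottle, 64 mm in diameter, 160 mm tall, bystander. Origin: centre of its underside.
- jar: Amber glass jar, 72 mm in diameter, 90 mm tall, bystander. Origin: centre of its underside.
- beaker: Empty glass beaker, 72 mm in diameter, 90 mm tall, bystander. Origin: centre of its underside.
There are look-alikes about, which are no part of the job. Of the things shaped like the driver, the black one is meant. What is shaped like the stand but brown or purple is not meant.

How it is judged (in metres and radians):
On the way, in this order (a step that is already met when the one before it is completed fails the run):
1. the driver is held in the fingers, lifted clear of its block (z of driver in the frame of stand above 0.09 m and contact force between the fingers and driver above 1 N), for 0.1 s.
2. the screw is turned anticlockwise to its stop (over 0.95 of 1.1 rad) with the driver's tip at the screw (value of joint cover above 0.95 rad and distance between driver and screw below 0.015 m), for 0.1 s.
3. the driver's tip is through the aperture and the reset button is down (value of joint reset above 0.0045 m and horizontal distance between driver and aperture below 0.009 m), for 0.2 s.
At the end, for the whole second after the job is handed in: The driver, upright within 0.2 rad, at rest and gripped in the fingers, reaches at least 20 mm through the aperture (tip within 9 mm of its axis), presses with over 2 N and holds the reset button at least 4.5 mm down (of 6); the screw stands at its stop (over 0.95 rad) (all of step 3 and value of joint cover above 0.95 rad and z of driver in the frame of aperture below -0.02 m and angle between driver's own z axis and vertical below 0.2 rad and contact force between driver and stirrer above 2 N and contact force between the fingers and driver above 1 N and linear speed of driver below 0.02 m/s); the arm keeps its last pose, push and grip.
It fails at once if the fingers touch the stirrer (contact force between the fingers and stirrer above 1 N).
It fails at once if a bystander is moved by more than 20 mm (distance of any of wash_bottle, jar, beaker from where it was at the start of the episode above 0.02 m).
It also fails if it takes over 58 s, if anything falls off the work surface, if the arm or the gripper's body presses on something with over 40 N, if the wrist force passes 120 N, or if a joint passes its speed limit or range.

ROBOT

A 6-joint arm with a two-finger parallel gripper is mounted at the origin on the work surface. World frame = base frame: x ahead of the robot, y to its left, z up, the work surface at z = 0. Lengths are in mm, angles in degrees, forces in N, time in s.
With the tool pointing down it reaches from about 300 to 875 mm from the base axis. Payload 6.4 kg.
Tool frame: the origin (TCP) lies midway between the tips of the shut fingers; the grasp point (between the pads) lies 19 mm behind it; z points along the fingers, y is the line along which they close (so a half turn about z gives the same grasp; the last joint's range is limited). The gripper opens to 88 mm and grips with 3 to 60 N. Pads are 18 mm wide; open, the fingers measure 123 mm over their backs; the gripper's body (75 mm by 187 mm) begins 45 mm behind the grasp point.
Start: joints at [53.841, 10.359, 92.074, -0, 77.567, -11.82], TCP at [236.97, 523.914, 238.714] pointing down, gripper open.
Joint ranges: [-171.53, 171.53], [-51.25, 118.39], [17.06, 147.69], [-65.23, 245.23], [0, 150.52], [-178.68, 178.68]. Speed limits (degrees/s): [147.25, 147.25, 172.46, 180, 180, 180].

INTERFACE

Orientations are given as a 3x3 rotation matrix whose columns are the frame's x, y, z axes.
In Python, from workcell import observe, grab_frame, hand_in gives the robot as it stands. The module is installed in compiled form; this text tells all that it offers.
- The arm moves only by the shell command python3 -m creep 'ROWS' [OPENING] [FORCE]. ROWS is JSON, a list that holds one entry, the list of rows, each a list of 6 numbers: the shift along the tool's x, y, z in m, then the turn, a rotation vector about the tool's x, y, z in rad. In form: [[[x, y, z, ax, ay, az], ...]]. A call has 1 to 8 rows; each row shifts and turns the commanded pose from where the row before left it, along the tool's axes as they then stand; what a row does not reach is not made up. A row lasts 1/12 s, in which the tool goes at most 41.7 mm and 7.16 degrees, less where a joint would pass 70% of its speed; a pose out of reach is approached as far as the arm can. A call is refused whole if a number of a shift passes 0.0417 or a number of a turn 0.125, either way. A call with a gripper value outside its range is refused whole. OPENING is the closure, from 0 (fully open) to 1 (shut), set as the call begins (- or left out, the last holds). The fingers move at their own pace and stop on an object; FORCE is the grip in N (left out, the last holds). Time passes only in rows, so rows that do not move let the fingers close. It gives the time, the measured TCP pose, the force, the opening and the grip force at its end, in the units of the state.
- observe(): the state, without advancing time (a new reading comes with each control period).
- grab_frame(name): name is "side" or "top"; returns a dict with "frame" (384x512x3 uint8, red, green, blue), "z_map" (384x512 float32, mm along the optical axis (not along the pixel's ray), 0 where there is no reading), "intrinsics" (3x3 intrinsics, pixels), "R" (3x3) and "t" (3): a world point X has camera coordinates R X + t. Camera axes: x right, y down, z forward; pixel columns grow to the right and rows downward; lengths in mm; the calibration is good to about 2 mm. A picture is of the moment at which its call begins.
- hand_in(): hands the job in; it is judged then, once.
The state is a dict: "t": time; "joint_positions": joint angles; "dq": joint speeds; "effort": joint torques, N m; "ee_pos": TCP position; "eef_rot": TCP orientation; "force": force on the tool from outside, world axes, zero at the start; "moment": the same for the moment, N m; "opening": finger opening in mm; "gripper_force": force on a finger pad.
Only numpy, scipy, OpenCV 4.12 (cv2) and the standard library are available. Lean on these libraries where they do the work, as an engineer would, in place of code of your own. Each camera call takes 0.05 s, during which the arm holds its last target. There are 200 camera calls.

## Working session

There is one attempt and no reset: what is moved stays moved. The work goes in short steps, Python scripts to look and compute and a shell command to move; the robot and the scene stay as the last step left them, time stands still between calls to the robot, and variables do not carry over. Pictures are saved under pics/ and viewed, at most 10 in all, crops included, and the job is handed in when it is done.

```bash
mkdir -p pics; python3 - <<'E'
from workcell import observe, grab_frame
import cv2,numpy as np
for n in("top","side"):
    g=grab_frame(n); np.savez(n+"0.npz",**g); cv2.imwrite(f"pics/{n}0.png",g["frame"][:,:,::-1])
    print(n,g["intrinsics"],g["R"],g["t"])
print(observe())
E
```

```text
top [[453.5450043    0.         260.62014733]
 [  0.         453.5450043  195.93581902]
 [  0.           0.           1.        ]] [[-0.01283208 -0.99990443  0.00514404]
 [-0.98053922  0.01157533 -0.19598175]
 [ 0.19590347 -0.00755878 -0.98059405]] [-1.21922657e+00  6.17200888e+02  1.38101817e+03]
side [[401.87681462   0.         253.1716396 ]
 [  0.         401.87681462 194.56781016]
 [  0.           0.           1.        ]] [[ 0.97490251 -0.22194359 -0.0174967 ]
 [-0.14562964 -0.57629285 -0.80416326]
 [ 0.16839566  0.78652882 -0.59415091]] [-612.60546408  186.71702031 1080.86115624]
{'t': 0.1, 'joint_positions': array([ 5.38419323e+01,  1.03962340e+01,  9.21241259e+01, -1.20162692e-03,
        7.75674014e+01, -1.18202899e+01]), 'dq': array([ 0.06258566, -0.12156662, -0.13731064, -0.03389018,  0.01255313,
       -0.06017915]), 'effort': array([ 6.68895409e-04, -4.34816766e+01, -3.42700875e+01,  7.05401413e-02,
        3.40043998e-02, -4.90573052e-05]), 'ee_pos': array([236.67596159, 523.51891873, 237.92918799]), 'eef_rot': array([[-9.11133485e-01,  4.12110404e-01, -8.87204144e-04],
       [ 4.12111255e-01,  9.11132677e-01, -1.24878597e-03],
       [ 2.93722993e-04, -1.50343753e-03, -9.99998827e-01]]), 'force': array([-0.93814411, -0.41802484,  1.07502697]), 'moment': array([-0.02085726, -0.08327234, -0.06343013]), 'gripper_force': 0.0, 'opening': 88.41529493083729}
```

View pics/top0.png

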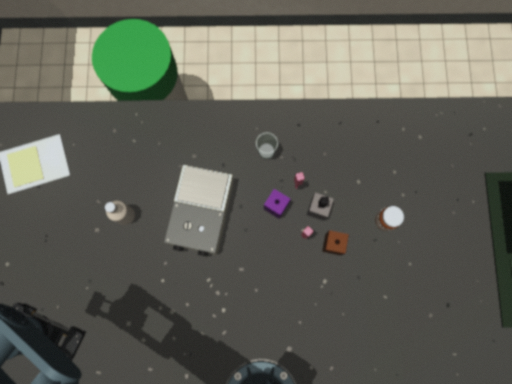

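View pics/side0.png

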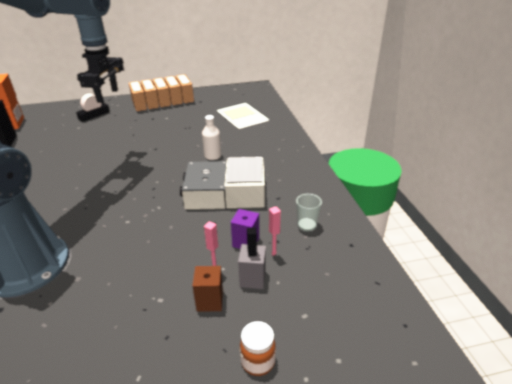

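Top view: the stirrer is at about (200,210), with two deck spots at (187,226) and (202,229). The grey stand with the black driver is at (321,206), between purple (277,203) and brown (337,243) blocks. The pink look-alikes are at (300,178) and (308,232).

```bash
cat > h.py <<'E'
import numpy as np,cv2
def cloud(g):
    K,R,t=g["intrinsics"],g["R"],g["t"]; z=g["z_map"].astype(float)
    v,u=np.indices(z.shape); c=np.stack([(u-K[0,2])/K[0,0]*z,(v-K[1,2])/K[1,1]*z,z],-1)
    P=(c-t)@R; P[z==0]=np.nan; return P
def at_z(g,uv,zw):
    "pixel -> world point on plane z=zw"
    d=g["R"].T@np.linalg.solve(g["intrinsics"],[uv[0],uv[1],1.]); o=-g["R"].T@g["t"]
    return o+d*(zw-o[2])/d[2]
def proj(g,X):
    c=np.atleast_2d(X)@g["R"].T+g["t"]; p=c@g["intrinsics"].T; return p[:,:2]/p[:,2:]
E
python3 - <<'E'
from h import *
for n,boxes in(("top",[(150,155,100,110),(265,165,90,95)]),("side",[(170,140,110,80),(180,200,110,110)])):
    g=np.load(n+"0.npz"); P=cloud(g); F=g["frame"]
    ims=[]
    for x,y,w,h in boxes: ims.append(cv2.resize(np.ascontiguousarray(F[y:y+h,x:x+w,::-1]),(400,400*h//w),interpolation=cv2.INTER_CUBIC))
    hh=max(i.shape[0] for i in ims); ims=[cv2.copyMakeBorder(i,0,hh-i.shape[0],0,0,0) for i in ims]
    cv2.imwrite(f"pics/{n}z.png",np.hstack(ims))
    def rep(name,box,lo,hi):
        x,y,w,h=box; Q=P[y:y+h,x:x+w].reshape(-1,3); Q=Q[(Q[:,2]>lo)&(Q[:,2]<hi)]
        r=cv2.minAreaRect(Q[:,:2].astype(np.float32)); print(n,name,len(Q),Q.mean(0).round(1),"rect",np.round(r[0],1),np.round(r[1],1),round(r[2],2))
    S=boxes[0]
    rep("deck",S,70,80); rep("plate",S,90,101); rep("all",S,60,101)
    T=(305,188,33,33) if n=="top" else (235,222,35,70)
    rep("standtop",T,85,95); rep("handletop",T,155,175); rep("handle",T,105,160)
E
```

```text
top deck 1962 [520.9 198.5  75. ] rect [572.8 188.1] [160.8 236.9] 77.48
top plate 1534 [640.8 171.   95.6] rect [641.2 172.5] [156.6 119.4] 76.38
top all 4062 [575.3 185.5  83.4] rect [573.3 187.9] [160.9 263.3] 77.45
top standtop 253 [ 580.2 -192.5   90.2] rect [ 583.7 -195.4] [60.  62.2] 70.59
top handletop 62 [ 583.8 -195.   164.1] rect [ 584.7 -195.2] [22.6 23.1] 83.78
top handle 40 [ 577.5 -191.   134. ] rect [ 582.3 -192.4] [24.  20.4] 11.2
side deck 1315 [528.  190.4  74.8] rect [543.8 177.4] [223.4 495.8] 14.2
side plate 995 [636.1 143.7  95.2] rect [623.4  87.7] [315.9 112.3] 77.2
side all 2943 [579.4 157.   82.3] rect [577.5 182.6] [479.  251.2] 76.25
side standtop 466 [ 583.4 -179.4   89.8] rect [ 597.5 -153.9] [158.4  86.1] 83.09
side handletop 85 [ 582.3 -198.5  163.1] rect [ 582.7 -195.9] [23.6 20.9] 77.42
side handle 169 [ 581.8 -203.1  132.8] rect [ 604.4 -160.3] [112.2  26.7] 58.6
```

View pics/topz.png

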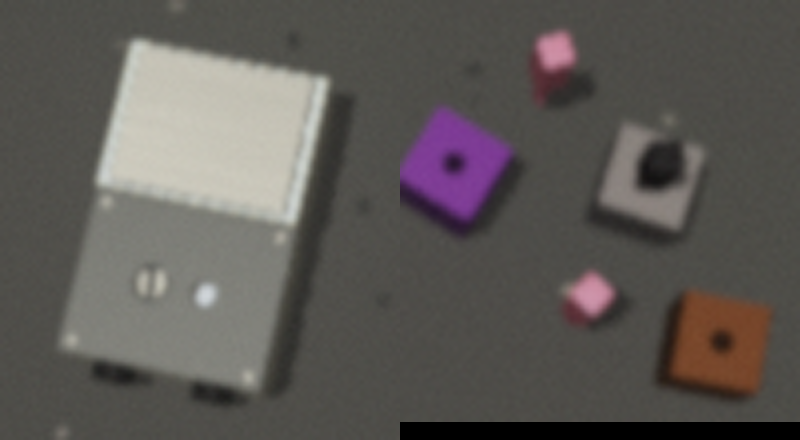

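View pics/sidez.png

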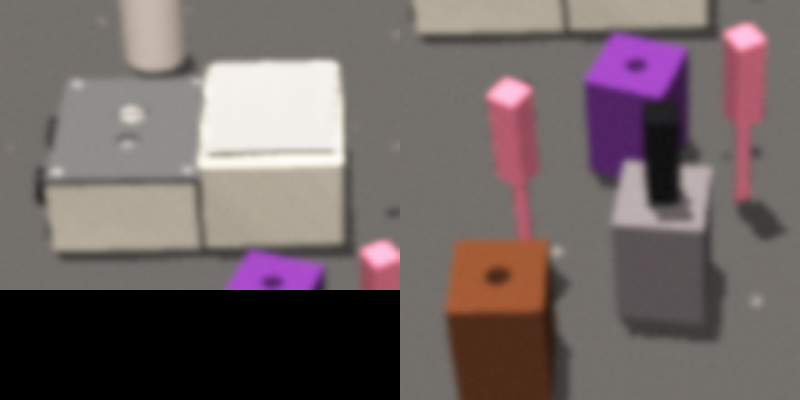

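Crops: the screw with its slot near vertical is at top pixel (187.8,225.8), and the aperture, with a bright shutter below it, is at (201.3,228.5). The driver's handle is at about (330,206) and fits z=164 to 165 and 22 mm. I'll refine from the saved images while the arm transits above.

```bash
for i in 1 2; do python3 -m creep '[[[-0.0306,-0.0256,0,0,0,0],[-0.0306,-0.0256,0,0,0,0],[-0.0306,-0.0256,0,0,0,0],[-0.0306,-0.0256,0,0,0,0],[-0.0306,-0.0256,0,0,0,0],[-0.0306,-0.0256,0,0,0,0],[-0.0306,-0.0256,0,0,0,0],[-0.0306,-0.0256,0,0,0,0]]]' 0 20 >/dev/null; done
python3 -m creep '[[[-0.0306,-0.0256,0,0,0,0],[-0.0306,-0.0256,0,0,0,0],[-0.0306,-0.0256,0,0,0,0],[-0.0306,-0.0256,0,0,0,0],[0,0,0,0,0,-0.125],[0,0,0,0,0,-0.125],[0,0,0,0,0,0]]]'
python3 - <<'E'
from h import *
from scipy.optimize import minimize
G={n:np.load(n+"0.npz") for n in("top","side")}
# stirrer pose from top-image deck+plate masks by depth (area IoU of two rects)
for n in G:
    P=cloud(G[n]); ok=~np.isnan(P[...,0])
    m=ok&(abs(P[...,0]-575)<170)&(abs(P[...,1]-185)<130)
    D=P[m&(abs(P[...,2]-75)<3)][:,:2]; T=P[m&(abs(P[...,2]-96)<3)][:,:2]
    O=P[ok&(P[...,2]<30)&(abs(P[...,0]-575)<200)&(abs(P[...,1]-185)<150)][:,:2]
    def loc(p,Q): c,s=np.cos(p[2]),np.sin(p[2]); d=Q-p[:2]; return np.c_[c*d[:,0]+s*d[:,1],-s*d[:,0]+c*d[:,1]]
    def f(p):
        a=loc(p,D); b=loc(p,T)
        sd=lambda q,x0,x1:np.maximum(np.maximum(x0-q[:,0],q[:,0]-x1),abs(q[:,1])-80)
        e=lambda s:1/(1+np.exp(-s/1.0))
        return e(sd(a,-125,5)).sum()+e(sd(b,5,125)).sum()-0  # points must lie inside
    r=min((minimize(f,[576,185,y],method="Nelder-Mead",options=dict(xatol=.01,fatol=.01,initial_simplex=np.array([[576,185,y],[582,185,y],[576,190,y],[576,185,y+.05]]))) for y in(-.25,-.2)),key=lambda r:r.fun)
    p=r.x; c,s=np.cos(p[2]),np.sin(p[2]); M=np.array([[c,-s],[s,c]])
    print(n,"stirrer",p[:2].round(1),np.degrees(p[2]).round(2),"screw",(p[:2]+M@[-60,21]).round(1),"ap",(p[:2]+M@[-60,-21]).round(1),r.fun.round(1),len(D),len(T))
    # bright spots on deck
    g=cv2.cvtColor(G[n]["frame"],cv2.COLOR_RGB2GRAY).astype(float)
    for nm,q,z in(("screw",[-60,21],74),("ap",[-60,-21],70)):
        u,v=proj(G[n],[*(p[:2]+M@q),z])[0]; vv,uu=np.indices(g.shape); w=np.hypot(uu-u,vv-v)<6
        b=np.median(g[np.hypot(uu-u,vv-v)<14]); k=np.clip(abs(g-b)-12,0,None)*w
        cu,cv_=(uu*k).sum()/k.sum(),(vv*k).sum()/k.sum(); print("  ",nm,"pred",u.round(1),v.round(1),"img",cu.round(1),cv_.round(1),at_z(G[n],(cu,cv_),z).round(1))
        if nm=="screw" and n=="top": print(g[int(v)-6:int(v)+8,int(u)-6:int(u)+8].astype(int))
    F=G[n]["frame"].astype(int); pk=(F[...,0]-F[...,1]>40)&(F[...,2]-F[...,1]>10)&ok&(abs(P[...,1]+170)<150)
    L,lab,st,ce=cv2.connectedComponentsWithStats(pk.astype(np.uint8))
    for i in range(1,L):
        if st[i,4]>15: q=P[lab==i]; q=q[q[:,2]>q[:,2].max()-8]; print("  pink/purple",ce[i].round(),q.mean(0).round(),st[i,4])
    h=ok&(P[...,2]>150)&(P[...,2]<175)&(np.hypot(P[...,0]-584,P[...,1]+195)<25); Q=P[h&(P[...,2]>158)]
    best=min(range(-45,45),key=lambda a:np.ptp(Q[:,:2]@np.array([np.cos(np.radians(a)),np.sin(np.radians(a))]))+np.ptp(Q[:,:2]@np.array([-np.sin(np.radians(a)),np.cos(np.radians(a))])))
    print("  handle yaw mod 90",best,(Q.max(0)+Q.min(0)).round(1)/2,len(Q))
E
```

```text
t: 2.02
ee_pos: [583.2, -195.6, 237.6]
eef_rot: [[-0.985, 0.171, -0.002], [0.171, 0.985, 0.001], [0.002, 0.001, -1.0]]
force: [0.2, 0.2, 0.1]
opening: 87.8
gripper_force: 0.0
top stirrer [579.5 186.4] -12.72 screw [525.6 220.1] ap [516.3 179.1] 44.4 1478 1083
   screw pred 187.4 224.9 img 188.0 225.1 [524.7 218.2  74. ]
[[125 125 124 125 124 126 125 124 123 127 124 125 124 125]
 [123 126 125 125 124 126 125 125 125 125 124 126 125 125]
 [125 126 123 123 123 117 118 116 120 121 125 125 125 124]
 [127 127 125 121 117 111 104 108 116 122 125 127 126 125]
 [126 126 121 121 128 126 112 113 135 139 132 128 127 126]
 [127 125 120 129 149 151 129 129 158 163 141 127 126 124]
 [126 121 119 141 166 165 135 138 173 178 148 123 125 127]
 [125 118 117 147 171 164 135 142 178 181 153 124 123 127]
 [125 121 117 145 169 159 131 142 180 180 148 124 124 127]
 [126 120 115 137 161 152 129 146 171 166 136 123 124 126]
 [125 122 116 125 141 137 124 143 154 146 127 123 127 128]
 [127 127 121 120 122 117 113 125 130 128 123 125 127 128]
 [128 128 126 124 119 115 116 120 122 125 126 127 126 130]
 [129 125 126 126 124 123 122 123 126 124 130 127 129 128]]
   ap pred 200.7 227.8 img 201.1 228.4 [514.6 177.8  70. ]
  pink/purple [299. 177.] [ 657. -125.  158.] 57
  pink/purple [277. 201.] [595. -60.  92.] 348
  pink/purple [308. 231.] [ 492. -143.  159.] 59
  handle yaw mod 90 -9 [ 583.8  -194.85  164.15] 58
side stirrer [577.1 184.6] -12.36 screw [523.  217.9] ap [514.  176.9] 99.8 1146 827
   screw pred 205.9 171.5 img 205.6 171.4 [522.  218.8  74. ]
   ap pred 204.9 179.8 img 204.5 177.9 [514.3 188.   70. ]
  pink/purple [274. 225.] [ 657. -128.  156.] 324
  pink/purple [242. 225.] [593. -60.  90.] 615
  pink/purple [211. 238.] [ 492. -147.  156.] 324
  handle yaw mod 90 -10 [ 582.95 -196.3   163.25] 77
```

Measurements agree across both cameras: screw ≈ (524,218.7), aperture ≈ (514.7,178), stirrer yaw ≈ -12.6°, slot ≈ -3.5°, driver (583.4,-195.5) with yaw -9.5°. The gripper is already over the driver and aligned, so I'll descend, grip and lift.

```bash
python3 -m creep '[[[0,0,0.03,0,0,0],[0,0,0.03,0,0,0],[0,0,0.03,0,0,0],[0,0,0.02,0,0,0],[0,0,0.011,0,0,0],[0,0,0,0,0,0],[0,0,0,0,0,0]]]' 0 45
python3 -m creep '[[[0,0,0,0,0,0],[0,0,0,0,0,0],[0,0,0,0,0,0],[0,0,0,0,0,0],[0,0,0,0,0,0],[0,0,0,0,0,0],[0,0,0,0,0,0],[0,0,0,0,0,0]]]' 1 45
python3 -m creep '[[[0,0,-0.02,0,0,0],[0,0,-0.03,0,0,0],[0,0,-0.03,0,0,0],[0,0,-0.03,0,0,0],[0,0,-0.03,0,0,0],[0,0,0,0,0,0]]]' 1 45
python3 - <<'E'
from h import *
from workcell import grab_frame
g=grab_frame("side"); np.savez("side1.npz",**g)
u,v=proj(g,[583,-195,180])[0].astype(int); print(u,v)
F=g["frame"][max(v-60,0):v+60,u-80:u+80,::-1]; cv2.imwrite("pics/side1.png",cv2.resize(np.ascontiguousarray(F),None,fx=5,fy=5,interpolation=cv2.INTER_CUBIC))
E
```

```text
t: 2.6
ee_pos: [583.6, -194.5, 118.0]
eef_rot: [[-0.985, 0.175, -0.0], [0.175, 0.985, 0.0], [0.0, 0.0, -1.0]]
force: [0.2, -0.3, 0.3]
opening: 88.0
gripper_force: 0.0
t: 3.27
ee_pos: [583.6, -194.8, 117.7]
eef_rot: [[-0.985, 0.174, -0.0], [0.174, 0.985, 0.0], [0.0, 0.0, -1.0]]
force: [-0.5, -0.6, -0.2]
opening: 36.8
gripper_force: 0.0
t: 3.77
ee_pos: [586.4, -196.3, 265.3]
eef_rot: [[-0.985, 0.174, 0.01], [0.174, 0.985, -0.006], [-0.011, -0.004, -1.0]]
force: [0.8, -0.8, 1.8]
opening: 0.1
gripper_force: 0.0
251 224
```

View pics/side1.png

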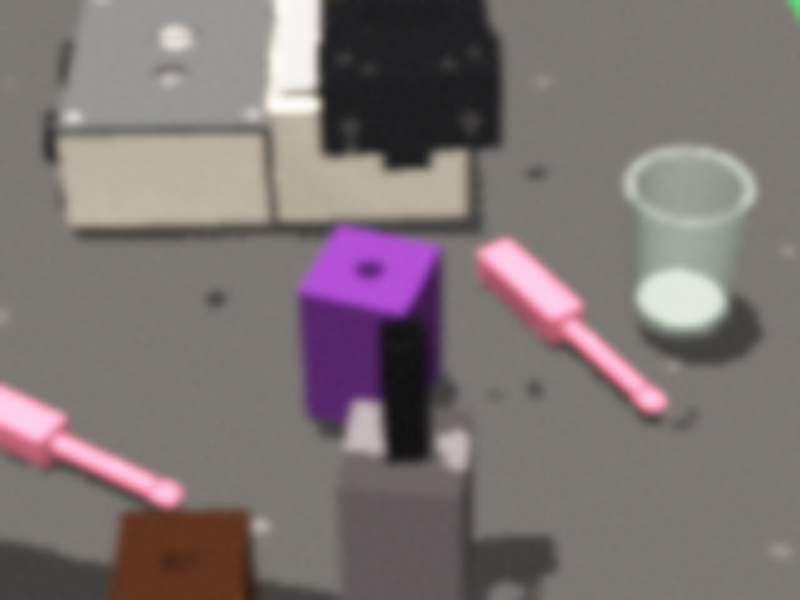

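The fingers needed longer to close, so the driver (at about (405,390) in the crop) still stands in its block and the gripper is empty above it. The pink look-alikes have tipped over on the counter by themselves, clear of everything. I'll try again with time to close.

```bash
for i in 1 2; do python3 -m creep '[[[0,0,0,0,0,0],[0,0,0,0,0,0],[0,0,0,0,0,0],[0,0,0,0,0,0],[0,0,0,0,0,0],[0,0,0,0,0,0],[0,0,0,0,0,0]]]' 0 45|grep -E "ee_pos|opening"; done
python3 - <<'E'
from h import *
from workcell import grab_frame
g=grab_frame("side"); P=cloud(g); Q=P[(P[...,2]>158)&(P[...,2]<170)&(np.hypot(P[...,0]-584,P[...,1]+195)<25)]
print((Q.max(0)+Q.min(0)).round(1)/2,len(Q))
E
```

```text
ee_pos: [583.4, -194.7, 257.3]
opening: 44.9
ee_pos: [583.6, -194.8, 257.8]
opening: 88.4
[ 582.55 -196.5   162.55] 79
```

```bash
python3 -m creep '[[[0,0,0.03,0,0,0],[0,0,0.03,0,0,0],[0,0,0.03,0,0,0],[0,0,0.03,0,0,0],[0,0,0.021,0,0,0],[0,0,0,0,0,0],[0,0,0,0,0,0],[0,0,0,0,0,0]]]' 0 45
for i in 1 2; do python3 -m creep '[[[0,0,0,0,0,0],[0,0,0,0,0,0],[0,0,0,0,0,0],[0,0,0,0,0,0],[0,0,0,0,0,0],[0,0,0,0,0,0],[0,0,0,0,0,0],[0,0,0,0,0,0]]]' 1 45; done
```

```text
t: 5.7
ee_pos: [584.5, -195.3, 118.4]
eef_rot: [[-0.985, 0.174, 0.002], [0.174, 0.985, -0.001], [-0.002, -0.001, -1.0]]
force: [-0.5, 0.5, 1.0]
opening: 88.2
gripper_force: 0.0
t: 6.37
ee_pos: [583.5, -194.8, 116.7]
eef_rot: [[-0.985, 0.174, -0.0], [0.174, 0.985, 0.0], [0.0, 0.0, -1.0]]
force: [0.2, -0.7, -0.3]
opening: 37.3
gripper_force: 0.0
t: 7.03
ee_pos: [583.5, -194.8, 116.7]
eef_rot: [[-0.985, 0.174, -0.0], [0.174, 0.985, 0.0], [0.0, 0.0, -1.0]]
force: [-0.6, 0.3, 0.6]
opening: 21.8
gripper_force: 44.9
```

```bash
python3 -m creep '[[[0,0,-0.02,0,0,0],[0,0,-0.03,0,0,0],[0,0,-0.03,0,0,0],[0,0,-0.03,0,0,0],[0,0,-0.03,0,0,0],[0,0,0,0,0,0],[0,0,0,0,0,0],[0,0,0,0,0,0]]]'
python3 - <<'E'
from h import *
from workcell import grab_frame,observe
o=observe()["ee_pos"]
ims=[]
for n in("side","top"):
    g=grab_frame(n); np.savez(n+"2.npz",**g)
    u,v=proj(g,o-[0,0,80])[0].astype(int); print(n,u,v,proj(g,[o,o-[0,0,108.7]]).round(1))
    ims.append(cv2.resize(np.ascontiguousarray(g["frame"][v-30:v+30,u-20:u+20,::-1]),None,fx=10,fy=10,interpolation=cv2.INTER_CUBIC))
cv2.imwrite("pics/held.png",np.hstack(ims))
E
```

```text
t: 7.7
ee_pos: [583.1, -194.5, 255.7]
eef_rot: [[-0.985, 0.174, -0.001], [0.174, 0.985, 0.001], [0.001, 0.0, -1.0]]
force: [0.7, 0.3, -1.5]
opening: 21.3
gripper_force: 44.9
side 251 226 [[250.7 198.4]
 [251.7 235.5]]
top 324 198 [[328.7 193.4]
 [323.2 200.8]]
```

View pics/held.png

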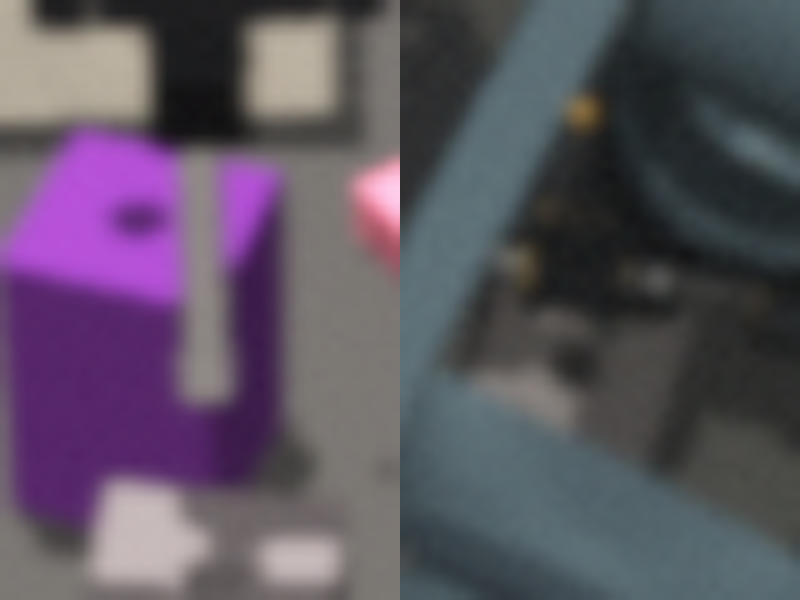

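The driver is held, its tip at side pixel (251.8,236), matching the prediction of (251.7,235.5). The blade is wide in the side view, so its width runs along world x at about -10°. Next I'll go above the screw, turn 6.5° anticlockwise and check.

```bash
python3 -m creep '[[[0.0108,0.033,0,0,0,0],[0.0108,0.033,0,0,0,0],[0.0108,0.033,0,0,0,0],[0.0108,0.033,0,0,0,0],[0.0108,0.033,0,0,0,0],[0.0108,0.033,0,0,0,0]]]' >/dev/null
python3 -m creep '[[[0.0108,0.033,0,0,0,0],[0.0108,0.033,0,0,0,0],[0.0108,0.033,0,0,0,0],[0.0108,0.033,0,0,0,0],[0.0108,0.033,0,0,0,0],[0.0108,0.033,0,0,0,0],[0,0,0,0,0,-0.11],[0,0,0,0,0,0]]]' >/dev/null
python3 -m creep '[[[0,0,0.03,0,0,0],[0,0,0.02,0,0,0],[0,0,0,0,0,0],[0,0,0,0,0,0],[0,0,0,0,0,0]]]'
python3 - <<'E'
from h import *
from workcell import grab_frame,observe
s=observe(); o=s["ee_pos"]; print(o.round(1),s["eef_rot"].round(3)[:,1])
ims=[]
for n in("side","top"):
    g=grab_frame(n); np.savez(n+"3.npz",**g)
    print(n,"tip",proj(g,o-[0,0,108.7]).round(1),"screw",proj(g,[524.2,218.4,74]).round(1))
    u,v=proj(g,[524,218,85])[0].astype(int); print(u,v)
    ims.append(cv2.resize(np.ascontiguousarray(g["frame"][v-30:v+30,u-20:u+20,::-1]),None,fx=10,fy=10,interpolation=cv2.INTER_CUBIC))
cv2.imwrite("pics/over.png",np.hstack(ims))
E
```

```text
t: 9.38
ee_pos: [525.4, 217.1, 207.3]
eef_rot: [[-0.998, 0.067, 0.0], [0.067, 0.998, -0.0], [-0.0, -0.0, -1.0]]
force: [-0.4, -0.3, -0.1]
opening: 21.5
gripper_force: 44.9
[525.4 217.1 207.3] [ 0.067  0.998 -0.   ]
side tip [[206. 165.]] screw [[206.3 171.3]]
205 168
top tip [[187.1 223.8]] screw [[187.9 225.3]]
187 224
```

View pics/over.png

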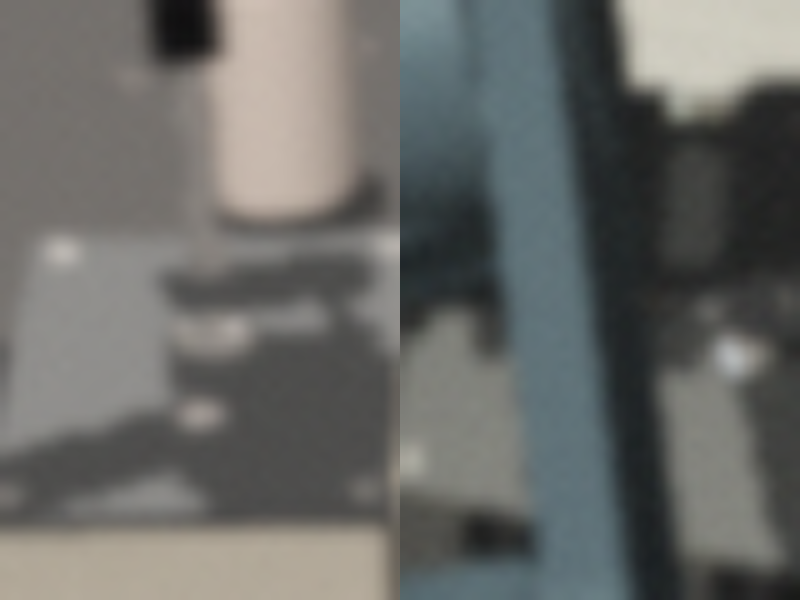

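In the side view the tip is at about (205.5,165) and the screw at (206.2,171.3), both as predicted. I'll shift 1.3/1.2 mm and lower into the slot slowly.

```bash
python3 -m creep '[[[0.0013,0.0012,0,0,0,0],[0,0,0.01,0,0,0],[0,0,0.01,0,0,0],[0,0,0,0,0,0],[0,0,0,0,0,0],[0,0,0,0,0,0]]]'
python3 -m creep '[[[0,0,0.002,0,0,0],[0,0,0.002,0,0,0],[0,0,0.002,0,0,0],[0,0,0.002,0,0,0],[0,0,0,0,0,0],[0,0,0,0,0,0],[0,0,0,0,0,0]]]'
```

```text
t: 9.98
ee_pos: [523.4, 219.0, 186.4]
eef_rot: [[-0.998, 0.065, -0.001], [0.065, 0.998, -0.0], [0.001, -0.0, -1.0]]
force: [-0.2, 0.8, -2.3]
opening: 21.8
gripper_force: 44.9
t: 10.57
ee_pos: [523.6, 219.2, 178.6]
eef_rot: [[-0.998, 0.065, -0.0], [0.065, 0.998, 0.0], [0.0, 0.0, -1.0]]
force: [-0.1, 1.0, -1.7]
opening: 21.9
gripper_force: 44.9
```

```bash
python3 -m creep '[[[0,0,0.001,0,0,0],[0,0,0,0,0,-0.1],[0,0,0,0,0,-0.1],[0,0,0,0,0,-0.1],[0,0,0,0,0,-0.1],[0,0,0,0,0,0],[0,0,0,0,0,0]]]'
python3 -c "from workcell import observe;print(observe()['moment'].round(3))"
python3 -m creep '[[[0,0,0,0,0,-0.1],[0,0,0,0,0,-0.1],[0,0,0,0,0,-0.1],[0,0,0,0,0,-0.1],[0,0,0,0,0,-0.1],[0,0,0,0,0,-0.1],[0,0,0,0,0,0],[0,0,0,0,0,0]]]'
python3 -c "from workcell import observe;print(observe()['moment'].round(3))"
```

```text
t: 11.15
ee_pos: [523.3, 219.8, 177.8]
eef_rot: [[-0.945, -0.326, -0.0], [-0.326, 0.945, 0.002], [-0.0, 0.002, -1.0]]
force: [-1.9, 4.6, -0.5]
opening: 21.8
gripper_force: 44.9
[ 1.491  0.274 -0.077]
t: 11.82
ee_pos: [523.4, 219.2, 177.7]
eef_rot: [[-0.598, -0.802, -0.0], [-0.802, 0.598, 0.0], [-0.0, 0.0, -1.0]]
force: [-1.9, 3.2, 0.7]
opening: 21.9
gripper_force: 44.9
[ 1.103  0.414 -0.052]
```

The torque matches the screw friction. I'll continue to the stop.

```bash
for i in 1 2 3; do python3 -m creep '[[[0,0,0,0,0,-0.05],[0,0,0,0,0,-0.05],[0,0,0,0,0,0],[0,0,0,0,0,0]]]' | grep -E "rot|force:"
python3 -c "from workcell import observe;s=observe();print(s['moment'].round(3),s['joint_positions'].round(1))"; done
```

```text
eef_rot: [[-0.514, -0.858, -0.0], [-0.858, 0.514, 0.0], [-0.0, 0.0, -1.0]]
force: [-0.4, 3.7, 0.9]
gripper_force: 44.9
[ 1.126  0.305 -0.053] [  10.7   12.9   96.4    0.    70.6 -138.3]
eef_rot: [[-0.425, -0.905, -0.0], [-0.905, 0.425, -0.0], [0.0, 0.0, -1.0]]
force: [-2.0, 3.0, 1.6]
gripper_force: 44.9
[0.93  0.396 0.027] [  10.7   12.9   96.4   -0.    70.6 -144.1]
eef_rot: [[-0.333, -0.943, 0.0], [-0.943, 0.333, -0.0], [0.0, -0.0, -1.0]]
force: [-1.0, 3.1, 0.7]
gripper_force: 44.9
[ 0.884  0.266 -0.01 ] [  10.7   12.9   96.4   -0.    70.6 -149.9]
```

```bash
python3 - <<'E'
from h import *
from workcell import grab_frame,observe
s=observe(); print(s["ee_pos"].round(1),s["opening"])
ims=[]
for n in("side","top"):
    g=grab_frame(n); np.savez(n+"4.npz",**g)
    u,v=proj(g,[520,200,90])[0].astype(int); print(u,v)
    ims.append(cv2.resize(np.ascontiguousarray(g["frame"][v-30:v+30,u-20:u+20,::-1]),None,fx=10,fy=10,interpolation=cv2.INTER_CUBIC))
cv2.imwrite("pics/turned.png",np.hstack(ims))
E
```

```text
[523.7 218.9 177.7] 21.501817448003035
205 170
193 225
```

View pics/turned.png

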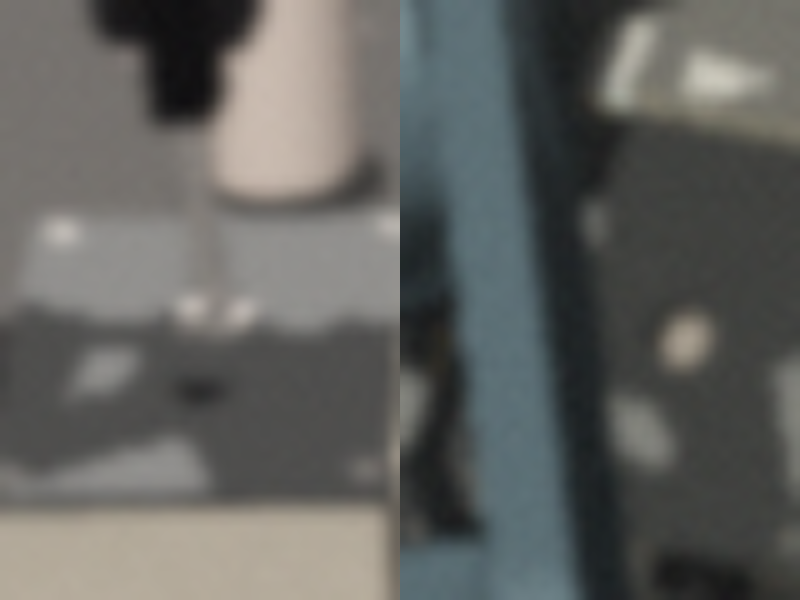

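From the top the cream button is visible through the aperture at crop (687,340), and from the side the aperture is dark, so the shutter has swung away. I still need to confirm the stop by torque, so I'll seat the blade deeper and turn a little more.

```bash
m(){ python3 -c "from workcell import observe;s=observe();print(s['moment'].round(3),s['force'].round(1),s['ee_pos'].round(1))"; }
python3 -m creep '[[[0,0,0.0015,0,0,0],[0,0,0,0,0,0],[0,0,0,0,0,0]]]' >/dev/null; m
for i in 1 2 3; do python3 -m creep '[[[0,0,0,0,0,-0.06],[0,0,0,0,0,0]]]' >/dev/null; m; python3 -m creep '[[[0,0,0,0,0,0]]]' >/dev/null; m; done
```

```text
[ 0.801  0.347 -0.043] [-1.6  2.2  1.9] [523.6 218.9 176.2]
[ 0.716  0.311 -0.117] [-1.2  1.7  2.6] [523.7 218.9 176.3]
[ 0.639  0.321 -0.024] [-0.6  1.8  1.8] [523.7 218.9 176.2]
[ 0.726  0.316 -0.135] [-1.7  1.9  2.3] [523.7 218.9 176.3]
[ 0.668  0.312 -0.125] [-0.2  1.6  1.3] [523.7 218.9 176.3]
[ 0.585  0.292 -0.16 ] [0.9 1.6 2.3] [523.7 218.9 176.3]
[ 0.63   0.316 -0.144] [-0.5  2.6  2.9] [523.7 218.9 176.3]
```

Mz rose to about 0.15 N m, three times the screw friction, so the screw is at its stop. I'll back off within the play, lift and compute the shift.

```bash
python3 -m creep '[[[0,0,0,0,0,0.1],[0,0,0,0,0,0.1],[0,0,0,0,0,0],[0,0,-0.01,0,0,0],[0,0,-0.02,0,0,0],[0,0,-0.01,0,0,0],[0,0,0,0,0,0],[0,0,0,0,0,0]]]' 
python3 -m creep '[[[0,0,0,0,0,0],[0,0,0,0,0,0],[0,0,0,0,0,0]]]' >/dev/null
python3 - <<'E'
from h import *
from workcell import grab_frame,observe
s=observe(); o=s["ee_pos"]; R=s["eef_rot"]; print(o.round(1),(R.T@(np.array([514.5,177.9,o[2]])-o)).round(1),s["force"].round(1),s["moment"].round(2))
g=grab_frame("side"); np.savez("side5.npz",**g)
print("tip",proj(g,o-[0,0,108.7]).round(1),"handle btm",proj(g,o-[0,0,27]).round(1),"screw",proj(g,[523.9,218.8,74]).round(1))
u,v=proj(g,[520,200,110])[0].astype(int); print(u-30,v-30)
cv2.imwrite("pics/lift.png",cv2.resize(np.ascontiguousarray(g["frame"][v-30:v+30,u-30:u+30,::-1]),None,fx=10,fy=10,interpolation=cv2.INTER_CUBIC))
E
```

```text
t: 14.58
ee_pos: [524.1, 218.9, 217.0]
eef_rot: [[-0.347, -0.938, 0.002], [-0.938, 0.347, -0.0], [-0.001, -0.002, -1.0]]
force: [0.6, 0.3, -1.1]
opening: 21.8
gripper_force: 44.9
[523.  218.8 215.2] [41.3 -6.3  0. ] [-0.5 -1.  -0.3] [0.08 0.05 0.01]
tip [[205.  162.7]] handle btm [[202.6 140. ]] screw [[206.2 171.3]]
174 135
```

View pics/lift.png

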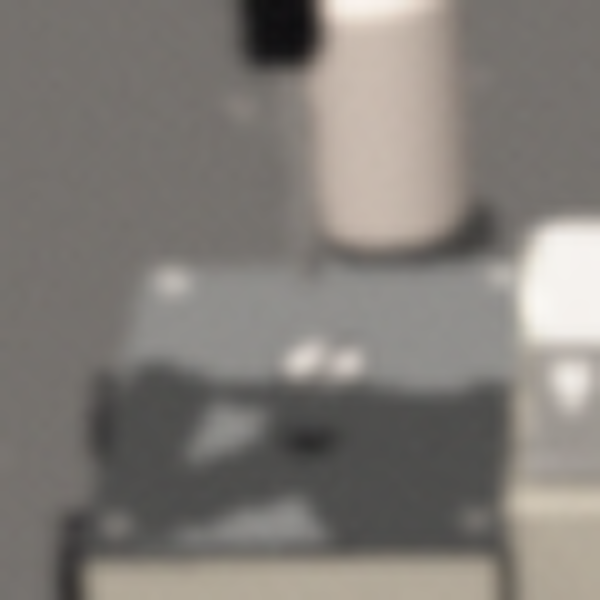

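The slot leans right at about (327,362) in the crop and the aperture at (305,437) is dark. I'll measure the slot angle numerically to confirm the stop.

```bash
cat > slot.py <<'E'
from h import *
import sys
def fit(g,yaw0):
    F=cv2.cvtColor(g["frame"],cv2.COLOR_RGB2GRAY).astype(float); best=[]
    for cx in np.arange(521,528,1.):
     for cy in np.arange(215,223,1.):
      u,v=proj(g,[cx,cy,74])[0].astype(int); sl=F[v-6:v+7,u-8:u+9]
      vv,uu=np.mgrid[v-6:v+7:.25,u-8:u+9:.25]-.375
      if not len(best): pass
      d=np.stack([(uu-g["intrinsics"][0,2])/g["intrinsics"][0,0],(vv-g["intrinsics"][1,2])/g["intrinsics"][1,1],np.ones_like(uu)],-1)@g["R"]
      o=-g["R"].T@g["t"]; X=o+d*((74-o[2])/d[...,2])[...,None]; x,y=X[...,0]-cx,X[...,1]-cy
      for a in np.radians(np.arange(-20,71,3)):
        M=((np.hypot(x,y)<12.5)&(abs(-np.sin(a)*x+np.cos(a)*y)>3)).astype(float)
        M=cv2.resize(cv2.GaussianBlur(M,(0,0),3.5),sl.shape[::-1],interpolation=cv2.INTER_AREA)
        best.append((np.corrcoef(M.ravel(),sl.ravel())[0,1],cx,cy,np.degrees(a)))
    best.sort(reverse=True); return best
for n in sys.argv[1:]:
    b=fit(np.load(n+".npz"),0); print(n); [print(" ",np.round(q,3)) for q in b[:4]]
    print("  by angle",[(round(a),round(max(q[0] for q in b if round(q[3])==a),3)) for a in (-14,-8,-5,-2,1,31,37,40,43,46,49,52,55,58)])
E
python3 slot.py top0 side0 side5
```

```text
top0
  [  0.845 524.    220.     -2.   ]
  [  0.844 525.    220.     -2.   ]
  [  0.844 524.    220.     -5.   ]
  [  0.844 525.    220.     -5.   ]
  by angle [(-14, np.float64(0.824)), (-8, np.float64(0.839)), (-5, np.float64(0.844)), (-2, np.float64(0.845)), (1, np.float64(0.84)), (31, np.float64(0.707)), (37, np.float64(0.671)), (40, np.float64(0.656)), (43, np.float64(0.643)), (46, np.float64(0.624)), (49, np.float64(0.612)), (52, np.float64(0.599)), (55, np.float64(0.589)), (58, np.float64(0.579))]
side0
  [  0.981 522.    221.      1.   ]
  [  0.981 522.    221.     -2.   ]
  [  0.98 522.   221.    -5.  ]
  [  0.98 522.   221.     4.  ]
  by angle [(-14, np.float64(0.975)), (-8, np.float64(0.979)), (-5, np.float64(0.98)), (-2, np.float64(0.981)), (1, np.float64(0.981)), (31, np.float64(0.943)), (37, np.float64(0.926)), (40, np.float64(0.916)), (43, np.float64(0.907)), (46, np.float64(0.898)), (49, np.float64(0.889)), (52, np.float64(0.884)), (55, np.float64(0.871)), (58, np.float64(0.865))]
side5
  [  0.562 524.    222.     61.   ]
  [  0.561 524.    222.     58.   ]
  [  0.561 524.    222.     64.   ]
  [  0.561 524.    222.     52.   ]
  by angle [(-14, np.float64(0.476)), (-8, np.float64(0.48)), (-5, np.float64(0.482)), (-2, np.float64(0.486)), (1, np.float64(0.489)), (31, np.float64(0.532)), (37, np.float64(0.543)), (40, np.float64(0.547)), (43, np.float64(0.552)), (46, np.float64(0.555)), (49, np.float64(0.557)), (52, np.float64(0.561)), (55, np.float64(0.56)), (58, np.float64(0.561))]
```

The slot angle peaks at about 52–58° against an expected 50° at the stop, and the torque agrees. Moving over the aperture.

```bash
python3 -m creep '[[[0.0208,-0.0028,0,0,0,0],[0.0208,-0.0028,0,0,0,0],[0,0,0,0,0,0],[0,0,0.014,0,0,0],[0,0,0.014,0,0,0],[0,0,0,0,0,0],[0,0,0,0,0,0],[0,0,0,0,0,0]]]'
python3 -m creep '[[[0,0,0,0,0,0],[0,0,0,0,0,0],[0,0,0,0,0,0],[0,0,0,0,0,0]]]'
python3 - <<'E'
from h import *
from workcell import grab_frame,observe
o=observe()["ee_pos"]; ims=[]
for n in("side","top"):
    g=grab_frame(n); np.savez(n+"6.npz",**g)
    u,v=proj(g,[515,178,90])[0].astype(int); print(n,u-20,v-30,"tip",proj(g,o-[0,0,108.7]).round(1),"ap",proj(g,[514.5,177.9,75]).round(1))
    ims.append(cv2.resize(np.ascontiguousarray(g["frame"][v-30:v+30,u-20:u+20,::-1]),None,fx=10,fy=10,interpolation=cv2.INTER_CUBIC))
cv2.imwrite("pics/ap.png",np.hstack(ims))
E
```

```text
t: 15.55
ee_pos: [514.6, 178.3, 188.7]
eef_rot: [[-0.348, -0.938, 0.0], [-0.938, 0.348, 0.0], [-0.0, -0.0, -1.0]]
force: [1.0, -0.0, -1.0]
opening: 21.8
gripper_force: 44.9
t: 15.88
ee_pos: [514.6, 178.1, 188.7]
eef_rot: [[-0.348, -0.937, 0.001], [-0.937, 0.348, 0.0], [-0.0, -0.001, -1.0]]
force: [-0.9, -0.8, -0.6]
opening: 22.2
gripper_force: 44.9
side 184 144 tip [[204.7 177. ]] ap [[204.9 178.3]]
top 180 197 tip [[200.6 228. ]] ap [[200.9 228.2]]
```

View pics/ap.png

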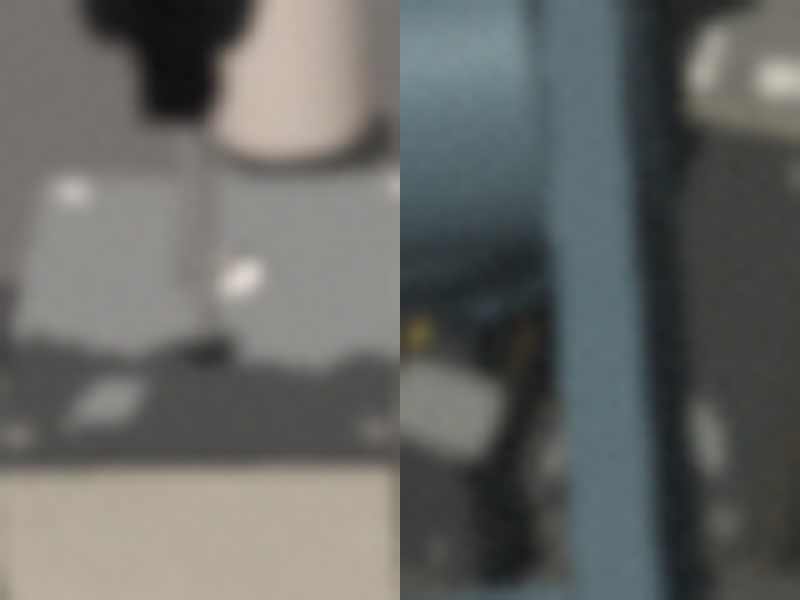

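The tip at about (204.5,177) sits on the aperture, the dark spot at about (204.8,178.5), and the driver is upright. I'll lower through it with force checks.

```bash
python3 -m creep '[[[0,0,0.006,0,0,0],[0,0,0.006,0,0,0],[0,0,0.006,0,0,0],[0,0,0.004,0,0,0],[0,0,0.003,0,0,0],[0,0,0,0,0,0],[0,0,0,0,0,0],[0,0,0,0,0,0]]]'
python3 -m creep '[[[0,0,0.002,0,0,0],[0,0,0.002,0,0,0],[0,0,0,0,0,0],[0,0,0,0,0,0],[0,0,0,0,0,0]]]'
```

```text
t: 16.65
ee_pos: [514.5, 178.1, 163.4]
eef_rot: [[-0.348, -0.937, 0.0], [-0.937, 0.348, 0.0], [-0.0, -0.0, -1.0]]
force: [-0.9, 0.4, -1.1]
opening: 21.8
gripper_force: 44.9
t: 17.07
ee_pos: [514.8, 178.1, 159.7]
eef_rot: [[-0.348, -0.937, 0.001], [-0.937, 0.348, 0.0], [-0.0, -0.001, -1.0]]
force: [0.3, 0.3, 2.0]
opening: 21.7
gripper_force: 44.9
```

Button contact came at the expected height, about 2 mm in. I'll press on to the bottom.

```bash
for i in 1 2 3 4; do python3 -m creep '[[[0,0,0.001,0,0,0],[0,0,0.0005,0,0,0],[0,0,0,0,0,0],[0,0,0,0,0,0]]]'|grep -E "pos|force"; done
```

```text
ee_pos: [514.7, 178.1, 158.0]
force: [0.4, 0.5, 2.5]
gripper_force: 44.9
ee_pos: [514.7, 178.0, 156.4]
force: [2.8, 0.5, 2.9]
gripper_force: 44.9
ee_pos: [514.8, 178.1, 155.4]
force: [0.7, -0.3, 6.3]
gripper_force: 44.9
ee_pos: [515.0, 178.2, 155.0]
force: [-1.6, -0.3, 13.7]
gripper_force: 44.9
```

```bash
python3 -m creep '[[[0,0,0,0,0,0],[0,0,0,0,0,0],[0,0,0,0,0,0],[0,0,0,0,0,0],[0,0,0,0,0,0],[0,0,0,0,0,0]]]'; python3 -c "from workcell import hand_in;print(hand_in())"
```

```text
t: 18.9
ee_pos: [515.0, 178.2, 155.0]
eef_rot: [[-0.348, -0.937, 0.002], [-0.937, 0.348, 0.0], [-0.001, -0.001, -1.0]]
force: [-1.1, 0.1, 13.3]
opening: 21.8
gripper_force: 44.9
the job is handed in; nothing more can be done
None
```

I handed the job in at 18.9 s with the screw turned to its stop and the driver held upright, pressing the reset button to the bottom at about 13 N; `hand_in()` returned no verdict, so a pass is not confirmed.

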